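Empty a hollow wax pattern and hold it in the setting fixture

ROBOT

A 6-joint arm with a two-finger parallel gripper is mounted at the origin on the work surface. World frame = base frame: x ahead of the robot, y to its left, z up, the work surface at z = 0. Lengths are in m, angles in rad, forces in N, time in s.
With the tool pointing down it reaches from about 0.275 to 1 m from the base axis. Payload 8.4 kg.
Tool frame: the origin (TCP) lies midway between the tips of the shut fingers; the grasp point (between the pads) lies behind it (env.tcp_to_grasp is the z of the grasp point in the tool frame, in m); z points along the fingers, y is the line along which they close (so a half turn about z gives the same grasp; the last joint's range is limited). The gripper opens to 85 mm and grips with 20 to 120 N. Pads are 22 mm wide; open, the fingers measure 114 mm over their backs; the gripper's body (76 mm by 85 mm) begins 54 mm behind the grasp point. The pads swing forward as they close: fully open they stand 13 mm farther back than shut.
Start: joints at [-1.348, 0.353, 1.633, -0, 1.155, -0.002], TCP at [0.139, -0.609, 0.231] pointing down, gripper open.
Joint ranges: [-2.63, 2.63], [-0.92, 2.1], [0.06, 2.66], [-1.3, 4.44], [0, 2.69], [-3.02, 3.02]. Speed limits (rad/s): [2.22, 2.22, 2.79, 3.14, 3.14, 3.14].

INTERFACE

Orientations are given as a rotation vector (axis times angle).
In Python, from station import env gives the robot as it stands. The module is installed in compiled form; this text tells all that it offers.
- The arm moves only by the shell command python3 -m handwheel 'ROWS' [FORCE]. ROWS is JSON, a list of rows, each an object of numbers: "rx", "ry", "rz": the turn, a rotation vector about the tool's x, y, z in rad; "x", "y", "z": the shift along the tool's x, y, z in mm; "hand": the finger opening in mm, from 0 to 85.4. A call has 1 to 10 rows; each row is the pose to reach, as a shift and turn from the pose commanded when the call began, along the tool's axes at that moment; what a row does not reach only later rows make up. A row lasts 1/8 s, in which the tool goes at most 62.5 mm and 10.7 degrees, less where a joint would pass 70% of its speed; a pose out of reach is approached as far as the arm can. A call with a gripper value outside its range is refused whole. The fingers move at their own pace and stop on an object; FORCE is the grip in N (left out, the last holds). Time passes only in rows, so rows that repeat a pose let the fingers close. It gives the time, the measured TCP pose, the force, the opening and the grip force at its end, in the units of the state.
- env.read_state(): the state, without advancing time (a new reading comes with each control period).
- env.get_image(name): name is "side" or "top"; returns a dict with "pixels" (480x640x3 uint8, blue, green, red), "fx", "fy", "cx", "cy" (pixels), "R" (3x3) and "t" (3): a world point X has camera coordinates R X + t. Camera axes: x right, y down, z forward; pixel columns grow to the right and rows downward; lengths in m; the calibration is good to about 2 mm. A picture is of the moment at which its call begins. There is no depth.
- env.sign_off(): hands the job in; it is judged then, once.
Trained networks look in a picture, given as the dict that the camera call returned (one of the last four; its "shot" number tells which), for a name from the list of things; names that differ only in an ending like _2 or _b are one class to them, and where a whole thing is asked for, a point or a joint stands for the part that bears it (a point fixed in the world has none). Each returns a list of dicts, best first, with "p" (0 to 1); they miss things now and then, are a little off and sometimes report something else, mostly with a low value. They report only what shows in the picture. A call takes as long as a camera call.
- env.boxes_of(picture, label): "box" ([centre column, centre row, width, height] in pixels, round what is visible of it).
- env.pinpoint(picture, label): "uv" ([column, row] in pixels: a listed point, or the origin of a listed thing).
The state is a dict: "t": time; "joints": joint angles; "dq": joint speeds; "joint_torque": joint torques, N m; "eef_pos": TCP position; "ee_rot": TCP orientation; "force": force on the tool from outside, world axes, zero at the start; "ft_torque": the same for the moment, N m; "opening": finger opening in m; "grasp_force": force on a finger pad.
Only numpy, scipy, OpenCV 4.12 (cv2) and the standard library are available. Lean on these libraries where they do the work, as an engineer would, in place of code of your own. Each camera call takes 0.05 s, during which the arm holds its last target. There are 200 camera calls.

TASK

Four loose core segments are still inside the hollow wax pattern: empty them all into the blue tray, then stand the empty pattern upright in the seat ring of the setting fixture and let go of it, without dropping it. Then bring the fixture's spring-return arm down by its T-handle until it is fully down on its stop, so that the sprung plug sits in the mouth of the pattern and presses on it, and finish while still holding the arm down there; leave the jar, wax ring and pouring cup alone.

Things in the scene. Friction and masses are not known exactly. Their poses are not given: they have to be found in the camera images.
- pattern: hollow cream wax pattern, an open cup standing mouth up, 75 mm high, about 75 g empty. Outside 52 mm at the foot, 55 mm at 57 mm height, then a collar of 64 mm from 64 mm up to the rim; wall 4, floor 5, mouth 56 mm inside. The core segments stand in it; they slide out when the mouth points clearly below level (tipped 110 degrees or more). Origin: centre of its underside, z towards the mouth
- mouth (a point): centre of the pattern's mouth, in the plane of its rim
- core0: one of four loose aluminium core segments, bright metal, quarter-round blocks about 12 mm radially x 18 mm across x 34 mm tall, 22 g, polished and slippery (friction about 0.2); at the start they stand in a circle inside the wax pattern on its floor. Origin: middle of its underside, z along its height.
- core1: one of four loose aluminium core segments, bright metal, quarter-round blocks about 12 mm radially x 18 mm across x 34 mm tall, 22 g, polished and slippery (friction about 0.2); at the start they stand in a circle inside the wax pattern on its floor. Origin: middle of its underside, z along its height.
- core2: one of four loose aluminium core segments, bright metal, quarter-round blocks about 12 mm radially x 18 mm across x 34 mm tall, 22 g, polished and slippery (friction about 0.2); at the start they stand in a circle inside the wax pattern on its floor. Origin: middle of its underside, z along its height.
- core3: one of four loose aluminium core segments, bright metal, quarter-round blocks about 12 mm radially x 18 mm across x 34 mm tall, 22 g, polished and slippery (friction about 0.2); at the start they stand in a circle inside the wax pattern on its floor. Origin: middle of its underside, z along its height.
- tray: shallow open blue plastic tray with a black rubber floor, fixed to the bench: 220 mm (its x) by 170 mm (its y), walls 45 mm high and 4 mm thick, floor 4 mm. Origin: centre of its underside, z up. It may stand on the robot's left or right, the fixture on the other side.
- fixture: setting fixture bolted to the bench: base plate 250 x 140 x 15 mm (x = -70 to +180), a seat ring, a stop post of 16 mm diameter 86 mm behind the ring's axis, two green hinge cheeks 130 mm behind it (136 mm high, 60 mm wide over both). Origin: on the ring's axis at the plate's underside; x points from the ring back to the hinge (away from the robot, give or take its yaw), z up
- nest (a point): centre of the seat on top of the base plate, 15 mm above the bench, where the pattern's underside must rest. The seat ring round it is 12 mm high, 76 mm outside, its inside conical: 56 mm in diameter at the bottom, 65 mm at the top; it centres a pattern set into it. Axes as the fixture's
- hinge (a point): hinge axis of the fixture's arm, 130 mm behind the nest axis and 120 mm above the bench; the axis runs along the fixture's y
- handle (a point): middle of the black T-handle at the arm's end, 210 mm from the hinge axis: a bar 16 mm thick, 130 mm long along the fixture's y. The arm, a green bar 20 mm wide, joins its middle, leaving 50 mm free on each side. Arm up: 328 mm above the bench, nearly over the hinge; fully down: 120 mm high, 80 mm before the ring's axis (-x). Site axes turn with the arm: x from handle to hinge, y along the bar
- lever_arm (a joint): angle of the arm in rad: 0 = up (83 degrees above level), where its spring returns it when let go; grows as the handle comes forward and down; 1.45 = level, fully down on its stop. Moving the handle takes about 2 N at the top, about 14 N at the stop with a pattern in place
- plug (a joint): travel of the white plug up its guide in the arm, m: 0 = fully out, at most 0.012; about 0.006 with the arm on its stop over a seated pattern, its spring (4 N at 0, 1200 N/m) then pressing the rim with about 11 N. The plug sits under the arm 130 mm from the hinge: a shoulder disc of 66 mm diameter that lands on the rim, and below it a 9 mm cone from 52 to 42 mm that enters the mouth
- jar: bystander: amber glass jar with white cap, 54 mm diameter, 75 mm tall; leave it. Origin: centre of its underside
- wax_ring: bystander: cream wax ring pattern, 72 mm outside, 48 mm inside, 26 mm high; leave it. Origin: centre of its underside
- pour_cup: bystander: pink wax pouring cup, solid, 66 mm across its top, 70 mm tall; leave it. Origin: centre of its underside

How it is judged:
By the outcome, as a careful person would: the job done as asked, in the order asked, and still so for the second after the job is handed in, while the arm keeps its last pose, push and grip.
It also fails if it takes over 72 s, if anything falls off the work surface, if the arm or the gripper's body presses on something with over 40 N, if the wrist force passes 120 N, or if a joint passes its speed limit or range.

## Working session

There is one attempt and no reset: what is moved stays moved. The work goes in short steps, Python scripts to look and compute and a shell command to move; the robot and the scene stay as the last step left them, time stands still between calls to the robot, and variables do not carry over. Pictures are saved under pics/ and viewed, at most 13 in all, crops included, and the job is handed in when it is done.

```bash
mkdir -p pics; cat > h.py <<'E'
import numpy as np, cv2
from station import env
from scipy.spatial.transform import Rotation as Ro
def tri(pts):
    A=[];b=[]
    for p,uv in pts:
        P=np.array([[p['fx'],0,p['cx']],[0,p['fy'],p['cy']],[0,0,1]])@np.c_[np.array(p['R']),np.array(p['t'])]
        for k in (0,1):
            r=uv[k]*P[2]-P[k]; r=r/np.linalg.norm(r[:3]); A.append(r[:3]);b.append(-r[3])
    x,res,_,_=np.linalg.lstsq(np.array(A),np.array(b),rcond=None)
    return x,np.abs(np.array(A)@x-b).max()
def ray(p,uv,z):
    R=np.array(p['R']);t=np.array(p['t']);c=-R.T@t
    d=R.T@np.array([(uv[0]-p['cx'])/p['fx'],(uv[1]-p['cy'])/p['fy'],1]); return c+d*(z-c[2])/d[2]
def proj(p,X):
    c=np.array(p['R'])@X+np.array(p['t']); return [p['fx']*c[0]/c[2]+p['cx'],p['fy']*c[1]/c[2]+p['cy']]
E
python3 - <<'E'
from h import *
s=env.get_image('side');t=env.get_image('top')
cv2.imwrite('pics/s1.png',s['pixels']);cv2.imwrite('pics/t1.png',t['pixels'])
for n in ['pattern','mouth','tray','fixture','nest','hinge','handle','jar','wax_ring','pour_cup']:
    a=env.pinpoint(s,n);b=env.pinpoint(t,n)
    print(n,[(np.round(q['uv']).tolist(),round(q['p'],2)) for q in a[:2]],[(np.round(q['uv']).tolist(),round(q['p'],2)) for q in b[:2]],end=' ')
    if a and b: x,e=tri([(s,a[0]['uv']),(t,b[0]['uv'])]);print(x.round(4),round(e,4))
    else: print()
st=env.read_state();print(st['eef_pos'],st['ee_rot'],env.tcp_to_grasp,st['t'],st['opening'],st['force'])
for p in (s,t): print(-np.array(p['R']).T@np.array(p['t']))
E
```

```text
pattern [] [([329.0, 286.0], 0.89)] 
mouth [([364.0, 303.0], 0.64)] [([331.0, 282.0], 0.76), ([332.0, 287.0], 0.21)] [ 0.4902 -0.023   0.0622] 0.0013
tray [([296.0, 363.0], 0.72)] [([233.0, 274.0], 0.76)] [0.5214 0.2371 0.0011] 0.0107
fixture [([402.0, 278.0], 0.64)] [([410.0, 269.0], 0.89)] [ 0.5145 -0.2422  0.0231] 0.0042
nest [([403.0, 278.0], 0.96)] [([419.0, 266.0], 0.95), ([334.0, 293.0], 0.47)] [ 0.5255 -0.2712  0.0027] 0.0038
hinge [([374.0, 231.0], 0.68)] [([421.0, 207.0], 0.76), ([236.0, 279.0], 0.48)] [ 0.6522 -0.2654  0.1297] 0.0089
handle [([381.0, 175.0], 0.58)] [([445.0, 195.0], 0.6), ([488.0, 280.0], 0.25)] [ 0.6304 -0.2665  0.3267] 0.0016
jar [([303.0, 290.0], 0.73), ([445.0, 259.0], 0.43)] [([326.0, 208.0], 0.89), ([448.0, 197.0], 0.68)] [ 0.7135 -0.0209 -0.0043] 0.0042
wax_ring [([447.0, 260.0], 0.61)] [([486.0, 281.0], 0.78), ([329.0, 206.0], 0.65)] [ 0.4729 -0.4479  0.0067] 0.0049
pour_cup [([244.0, 418.0], 0.68)] [([159.0, 299.0], 0.85), ([335.0, 291.0], 0.54)] [ 0.4743  0.4466 -0.0013] 0.0026
[ 0.13933388 -0.60926428  0.23128753] [-3.12175366e+00 -3.52379291e-01 -5.90934974e-05] -0.0187 1.1 0.08546759076580429 [-0.59335655  0.50731386 -0.0511345 ]
[-0.28159105  1.07560618  1.07875279]
[ 0.35260866 -0.00273732  1.23822125]
```

View pics/s1.png

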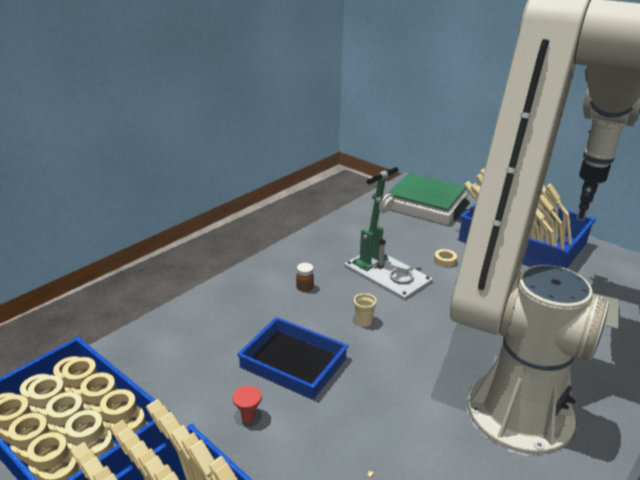

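View pics/t1.png

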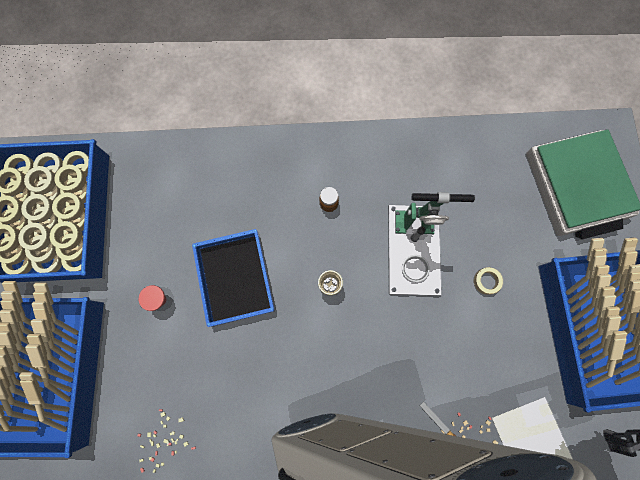

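The side view shows the pattern at (365,308), the tray at (293,356), the fixture at (390,265) with its arm up, and the handle at (383,175). In the top view, the pattern's mouth is at (331,282), the seat ring at (415,269), the handle at (443,198) and the tray centre at (233,278).

```bash
python3 - <<'E'
from h import *
t=env.get_image('top');s=env.get_image('side')
c=t['pixels'][180:310,300:500];cv2.imwrite('pics/c1.png',cv2.resize(c,None,fx=4,fy=4,interpolation=cv2.INTER_CUBIC))
for uv,z in [((331,282),.075),((415,269),.027),((389.5,206),.015),((440,206),.015),((389,294.5),.015),((441,295.5),.015),((443,198),.328),((412,198),.328),((474,198.5),.328)]: print(uv,ray(t,uv,z).round(4))
# tray corners (outer, top z .045)
for uv in [(193,245),(257,231),(274,314),(208,326)]: print('tray',ray(t,uv,.045).round(4))
for n in ['pattern','fixture','tray']:
  for p in (s,t):
    print(n,[(np.round(q['box'],1).tolist(),round(q['p'],2)) for q in env.boxes_of(p,n)[:2]])
E
```

```text
(331, 282) [ 0.4873 -0.0234  0.075 ]
(415, 269) [ 0.5167 -0.2522  0.027 ]
(389.5, 206) [ 0.6996 -0.1999  0.015 ]
(440, 206) [ 0.6925 -0.3414  0.015 ]
(389, 294.5) [ 0.4529 -0.1785  0.015 ]
(441, 295.5) [ 0.4434 -0.3177  0.015 ]
(443, 198) [ 0.6226 -0.2629  0.328 ]
(412, 198) [ 0.6258 -0.198   0.328 ]
(474, 198.5) [ 0.6182 -0.3276  0.328 ]
tray [0.6088 0.3419 0.045 ]
tray [0.6389 0.169  0.045 ]
tray [0.4149 0.1285 0.045 ]
tray [0.3927 0.2999 0.045 ]
pattern [([361.5, 310.4, 20.7, 37.1], 0.86)]
pattern [([331.1, 283.1, 22.9, 27.1], 0.6)]
fixture [([387.2, 232.1, 85.3, 134.9], 0.97), ([292.2, 357.5, 105.2, 80.7], 0.34)]
fixture [([431.4, 240.2, 89.7, 103.3], 0.98)]
tray [([292.9, 357.8, 110.7, 81.7], 0.92), ([305.5, 277.2, 17.4, 27.8], 0.47)]
tray [([233.6, 279.0, 82.1, 100.0], 0.96)]
```

View pics/c1.png

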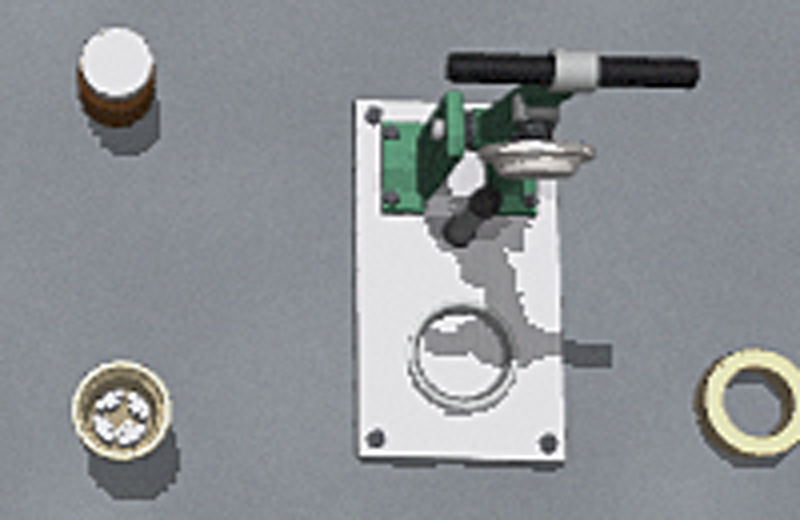

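The crop shows the pattern's rim centred at (330.4,282.7) in full-image pixels, the ring at (415.5,269.5), and four cores in the cup. From these I get the fixture origin at about (0.5175,-0.253) with yaw about -0.068, and the tray centre at about (0.514,0.235).

```bash
cat >> h.py <<'E'
def orient(az,p,roll=0):
    z=np.array([np.cos(p)*np.cos(az),np.cos(p)*np.sin(az),-np.sin(p)])
    y=np.array([-np.sin(az),np.cos(az),0]); y=-y   # x up when level: x = y x z
    return np.c_[np.cross(y,z),y,z]@Ro.from_rotvec([0,0,roll]).as_matrix()
def delta(R,tcp):
    st=env.read_state();R0=Ro.from_rotvec(st['ee_rot']).as_matrix()
    d=R0.T@(np.array(tcp)-st['eef_pos'])*1000; r=Ro.from_matrix(R0.T@R).as_rotvec()
    print('d mm',d.round(1),'r',r.round(3),'| tcp',np.round(st['eef_pos'],4),'j',np.round(st['joints'],3))
E
python3 - <<'E'
from h import *
st=env.read_state();print(Ro.from_rotvec(st['ee_rot']).as_matrix().round(2))
t=env.get_image('top');print(ray(t,(330.4,282.7),.075))
az=-.05;R=orient(az,np.radians(30));print(R.round(2))
G=np.array([.486,-.022,.045])
tcp=G+R[:,2]*(.0187+.002-.13); print(tcp); delta(R,tcp+[0,0,.1])
E
```

```text
[[ 0.97  0.22  0.  ]
 [ 0.22 -0.97  0.  ]
 [ 0.   -0.   -1.  ]]
[ 0.48558807 -0.0217811   0.075     ]
[[ 0.5  -0.05  0.86]
 [-0.02 -1.   -0.04]
 [ 0.87  0.   -0.5 ]]
[ 0.39146172 -0.01726914  0.09965   ]
d mm [ 377.7 -520.9   31.6] r [-0.144  1.04   0.249] | tcp [ 0.1393 -0.6093  0.2313] j [-1.348  0.353  1.633  0.     1.155 -0.002]
```

```bash
python3 -m handwheel '[{"x":378,"y":-521,"z":32,"hand":85},{"x":378,"y":-521,"z":32,"hand":85},{"x":378,"y":-521,"z":32,"hand":85},{"x":378,"y":-521,"z":32,"hand":85},{"x":378,"y":-521,"z":32,"hand":85},{"x":378,"y":-521,"z":32,"hand":85},{"x":378,"y":-521,"z":32,"hand":85},{"x":378,"y":-521,"z":32,"hand":85},{"x":378,"y":-521,"z":32,"hand":85},{"x":378,"y":-521,"z":32,"hand":85}]'
python3 - <<'E'
from h import *
R=orient(-.05,np.radians(30))
delta(R,[.3915,-.0173,.20])
E
```

```text
d mm [ 377.8 -520.9   31.3] r [-0.144  1.04   0.249] | tcp [ 0.1393 -0.6093  0.2313] j [-1.348  0.353  1.633  0.     1.155 -0.002]$[0]: bad value
```

```bash
python3 -m handwheel '[{"rx":0,"ry":0,"rz":0,"x":60,"y":-80,"z":5,"hand":85},{"rx":0,"ry":0,"rz":0,"x":378,"y":-521,"z":32,"hand":85},{"rx":0,"ry":0,"rz":0,"x":378,"y":-521,"z":32,"hand":85},{"rx":0,"ry":0,"rz":0,"x":378,"y":-521,"z":32,"hand":85},{"rx":0,"ry":0,"rz":0,"x":378,"y":-521,"z":32,"hand":85},{"rx":0,"ry":0,"rz":0,"x":378,"y":-521,"z":32,"hand":85},{"rx":0,"ry":0,"rz":0,"x":378,"y":-521,"z":32,"hand":85},{"rx":0,"ry":0,"rz":0,"x":378,"y":-521,"z":32,"hand":85},{"rx":0,"ry":0,"rz":0,"x":378,"y":-521,"z":32,"hand":85},{"rx":0,"ry":0,"rz":0,"x":378,"y":-521,"z":32,"hand":85}]'
python3 - <<'E'
from h import *
R=orient(-.05,np.radians(30))
delta(R,[.3915,-.0173,.20])
E
```

```text
t: 2.8
eef_pos: [0.3848, -0.0331, 0.2007]
ee_rot: [3.121, 0.352, 0.002]
force: [0.6, -1.3, -0.1]
opening: 0.0852
grasp_force: 0.0
d mm [ 10.  -13.9   0.7] r [-0.143  1.039  0.249] | tcp [ 0.3848 -0.0331  0.2007] j [-0.089  0.006  2.142 -0.     0.992  1.257]
```

```bash
python3 -m handwheel '[{"rx":-0.143,"ry":1.04,"rz":0.249,"x":10,"y":-14,"z":1,"hand":85},{"rx":-0.143,"ry":1.04,"rz":0.249,"x":10,"y":-14,"z":1,"hand":85},{"rx":-0.143,"ry":1.04,"rz":0.249,"x":10,"y":-14,"z":1,"hand":85},{"rx":-0.143,"ry":1.04,"rz":0.249,"x":10,"y":-14,"z":1,"hand":85},{"rx":-0.143,"ry":1.04,"rz":0.249,"x":10,"y":-14,"z":1,"hand":85},{"rx":-0.143,"ry":1.04,"rz":0.249,"x":10,"y":-14,"z":1,"hand":85},{"rx":-0.143,"ry":1.04,"rz":0.249,"x":10,"y":-14,"z":1,"hand":85},{"rx":-0.143,"ry":1.04,"rz":0.249,"x":10,"y":-14,"z":1,"hand":85}]'
python3 - <<'E'
from h import *
R=orient(-.05,np.radians(30))
delta(R,[.3915,-.0173,.10])
E
```

```text
t: 3.8
eef_pos: [0.4024, 0.0061, 0.2082]
ee_rot: [-2.816, -0.102, -1.175]
force: [0.1, 0.4, 0.5]
opening: 0.0851
grasp_force: 0.0
d mm [-85.2  28.2  65.6] r [-0.15   0.258  0.044] | tcp [0.4024 0.0061 0.2082] j [-0.197 -0.243  2.62   1.568  0.246 -0.168]
```

```bash
cat > fk.py <<'E'
from h import *
from scipy.optimize import least_squares
def rz(a): return Ro.from_euler('z',a).as_matrix()
def ry(a): return Ro.from_euler('y',a).as_matrix()
def fk(q,P,s4=1,s6=1):
    a1,h,L2,a3,L3,d6=P
    A=rz(q[0]); p=A@[a1,0,h]; A=A@ry(q[1]); p=p+A@[0,0,L2]; A=A@ry(q[2]); p=p+A@[a3,0,L3]
    A=A@rz(s4*q[3])@ry(q[4]); p=p+A@[0,0,d6]; A=A@rz(s6*q[5])@rz(R6)
    return p,A
R6=np.pi/2
D=[([-1.348,.353,1.633,0,1.155,-.002],[.1393,-.6093,.2313]),([-.089,.006,2.142,0,.992,1.257],[.3848,-.0331,.2007])]
E
python3 - <<'E'
from fk import *
import fk as F
st=env.read_state();D=F.D+[(list(st['joints']),st['eef_pos'])];print(np.round(st['joints'],4).tolist())
Rm=[Ro.from_rotvec([-3.12175366e+00,-3.52379291e-01,0]).as_matrix(),None,Ro.from_rotvec(st['ee_rot']).as_matrix()]
for s4 in (1,-1):
  for s6 in (1,-1):
    for r6 in (np.pi/2,-np.pi/2):
      F.R6=r6
      print(s4,s6,round(r6,1),[round(np.linalg.norm(fk(D[i][0],[0]*6,s4,s6)[1]-Rm[i]),3) for i in (0,2)])
for s4 in (1,-1):
  f=lambda P:np.r_[np.concatenate([fk(q,P,s4)[0]-x for q,x in D]),1e-3*(P-[0,.4,.45,0,.45,.3])]
  r=least_squares(f,[0,.4,.45,0,.45,.3]);print(s4,r.x.round(4),np.abs(r.fun[:9]).max())
E
```

```text
[-0.1972, -0.2426, 2.6197, 1.5683, 0.2455, -0.1681]
1 1 1.6 [np.float64(0.001), np.float64(0.0)]
1 1 -1.6 [np.float64(2.828), np.float64(2.828)]
1 -1 1.6 [np.float64(0.006), np.float64(0.473)]
1 -1 -1.6 [np.float64(2.828), np.float64(2.789)]
-1 1 1.6 [np.float64(0.001), np.float64(2.828)]
-1 1 -1.6 [np.float64(2.828), np.float64(0.688)]
-1 -1 1.6 [np.float64(0.006), np.float64(2.79)]
-1 -1 -1.6 [np.float64(2.828), np.float64(0.83)]
1 [-0.0027  0.3078  0.5653  0.0644  0.5008  0.3456] 0.0011908283138640646
-1 [ 0.3659 -1.4418  0.8883 -0.6907 -0.3813 -0.0205] 0.07433868886353703
```

```bash
cat >> fk.py <<'E'
P=[-0.0027,0.3078,0.5653,0.0644,0.5008,0.3456]
LO=np.array([-2.63,-.92,.06,-1.3,0,-3.02]);HI=np.array([2.63,2.1,2.66,4.44,2.69,3.02])
def ik(R,tcp,seeds):
    out=[]
    for s in seeds:
        f=lambda q:(lambda p,A:np.r_[(p-tcp)*5,(A-R).ravel()])(*fk(q,P))
        r=least_squares(f,np.clip(s,LO+.01,HI-.01),bounds=(LO,HI))
        if r.cost<1e-5: out.append(r.x)
    u=[]
    for q in out:
        if not any(np.abs(q-v).max()<.05 for v in u): u.append(q)
    return u
E
python3 - <<'E'
from fk import *
S=[[a,.2,2,b,1.2,c] for a in(-.3,.3) for b in (0,1.57,3.1) for c in (-1.5,1.5)]
for name,G,azs in [('pat',[.486,-.022,.045],(-120,-90,-60,60,90,120)),('ring',[.5175,-.2532,.060],(-120,-90,-60,60,90,120))]:
  for az in azs:
    for p in (20,30):
      for roll in (0,np.pi):
        R=orient(np.radians(az),np.radians(p),roll);
        for q in ik(R,np.array(G)+R[:,2]*.0207,S): print(name,az,p,round(roll),q.round(2),'marg',np.minimum(q-LO,HI-q).min().round(2))
E
```

```text
pat -120 20 0 [ 0.36  1.    1.59 -0.64  1.67 -1.91] marg 0.66
pat -120 20 3 [ 0.36  1.    1.59 -0.64  1.67  1.23] marg 0.66
pat -120 30 0 [ 0.34  0.9   1.65 -0.6   1.52 -1.94] marg 0.7
pat -120 30 3 [ 0.34  0.9   1.65 -0.6   1.52  1.2 ] marg 0.7
pat -90 20 0 [ 0.53  0.92  1.86 -0.96  1.41 -1.88] marg 0.34
pat -90 20 3 [ 0.53  0.92  1.86 -0.96  1.41  1.26] marg 0.34
pat -90 30 0 [ 0.49  0.82  1.91 -0.93  1.27 -1.95] marg 0.37
pat -90 30 3 [ 0.49  0.82  1.91 -0.93  1.27  1.2 ] marg 0.37
pat 60 20 0 [-0.71  0.9   2.12  1.34  1.25 -1.44] marg 0.54
pat 60 20 3 [-0.71  0.9   2.12  1.34  1.25  1.71] marg 0.54
pat 60 30 0 [-0.66  0.78  2.15  1.32  1.09 -1.33] marg 0.51
pat 60 30 3 [-0.66  0.78  2.15  1.32  1.09  1.81] marg 0.51
pat 90 20 0 [-0.59  0.94  1.81  0.9   1.46 -1.24] marg 0.85
pat 90 20 3 [-0.59  0.94  1.81  0.9   1.46  1.9 ] marg 0.85
pat 90 30 0 [-0.56  0.83  1.86  0.86  1.31 -1.18] marg 0.8
pat 90 30 3 [-0.56  0.83  1.86  0.86  1.31  1.96] marg 0.8
pat 120 20 0 [-0.42  1.01  1.54  0.59  1.71 -1.24] marg 0.98
pat 120 20 3 [-0.42  1.01  1.54  0.59  1.71  1.9 ] marg 0.98
pat 120 30
[... 641 characters left out ...]
03  1.46 -1.12] marg 0.95
ring 60 20 3 [-0.96  0.94  1.71  1.03  1.46  2.02] marg 0.95
ring 60 30 0 [-0.92  0.84  1.75  0.97  1.31 -1.05] marg 0.91
ring 60 30 3 [-0.92  0.84  1.75  0.97  1.31  2.09] marg 0.91
ring 90 20 0 [-0.82  1.04  1.39  0.71  1.76 -1.1 ] marg 0.93
ring 90 20 3 [-0.82  1.04  1.39  0.71  1.76  2.04] marg 0.93
ring 90 30 0 [-0.8   0.95  1.46  0.65  1.62 -1.09] marg 1.07
ring 90 30 3 [-0.8   0.95  1.46  0.65  1.62  2.06] marg 0.96
ring 120 20 0 [-0.66  1.13  1.15  0.41  2.02 -1.25] marg 0.67
ring 120 20 3 [-0.66  1.13  1.15  0.41  2.02  1.9 ] marg 0.67
ring 120 30 0 [-0.65  1.04  1.24  0.36  1.86 -1.26] marg 0.83
ring 120 30 3 [-0.65  1.04  1.24  0.36  1.86  1.89] marg 0.83
```

```bash
python3 - <<'E'
from fk import *
az,p=np.radians(75),np.radians(27)
R=orient(az,p);G=np.array([.486,-.022,.045]);g=G+R[:,2]*.0207
pre=g-R[:,2]*.12+[0,0,.05]
delta(R,pre)
q0=env.read_state()['joints']
for x in (pre,g-R[:,2]*.12,g): print(x.round(3),[q.round(2) for q in ik(R,x,[q0,[-.6,.8,1.9,1,1.3,-1.2]])])
E
```

```text
d mm [ -8.9 122.4  78.4] r [ 0.958  0.234 -0.75 ] | tcp [0.4024 0.0061 0.2082] j [-0.197 -0.243  2.62   1.568  0.246 -0.168]
[ 0.463 -0.107  0.14 ] [array([-0.81,  0.66,  1.92,  0.87,  1.44, -1.09])]
[ 0.463 -0.107  0.09 ] [array([-0.81,  0.75,  1.91,  0.88,  1.38, -1.16])]
[ 0.491 -0.004  0.036] [array([-0.63,  0.83,  1.99,  1.08,  1.23, -1.26])]
```

```bash
python3 -m handwheel '[{"rx":0.958,"ry":0.234,"rz":-0.75,"x":-9,"y":122,"z":78,"hand":85},{"rx":0.958,"ry":0.234,"rz":-0.75,"x":-9,"y":122,"z":78,"hand":85},{"rx":0.958,"ry":0.234,"rz":-0.75,"x":-9,"y":122,"z":78,"hand":85},{"rx":0.958,"ry":0.234,"rz":-0.75,"x":-9,"y":122,"z":78,"hand":85},{"rx":0.958,"ry":0.234,"rz":-0.75,"x":-9,"y":122,"z":78,"hand":85},{"rx":0.958,"ry":0.234,"rz":-0.75,"x":-9,"y":122,"z":78,"hand":85},{"rx":0.958,"ry":0.234,"rz":-0.75,"x":-9,"y":122,"z":78,"hand":85},{"rx":0.958,"ry":0.234,"rz":-0.75,"x":-9,"y":122,"z":78,"hand":85},{"rx":0.958,"ry":0.234,"rz":-0.75,"x":-9,"y":122,"z":78,"hand":85},{"rx":0.958,"ry":0.234,"rz":-0.75,"x":-9,"y":122,"z":78,"hand":85}]'
python3 - <<'E'
from fk import *
az,p=np.radians(75),np.radians(27)
R=orient(az,p);G=np.array([.486,-.022,.045]);g=G+R[:,2]*.0207
delta(R,g-R[:,2]*.12)
t=env.get_image('top');s=env.get_image('side')
cv2.imwrite('pics/c2.png',np.hstack([cv2.resize(t['pixels'][200:330,280:420],None,fx=2.8,fy=2.8),cv2.resize(s['pixels'][250:380,300:440],None,fx=2.8,fy=2.8)]))
b=[env.boxes_of(p,'pattern')[:1] for p in (s,t)];print(b)
for p in (s,t):print([proj(p,np.array([.486,-.022,z])) for z in (0,.075)])
E
```

```text
t: 5.05
eef_pos: [0.4622, -0.1065, 0.1398]
ee_rot: [-1.782, -1.362, -1.088]
force: [-0.3, -0.0, -0.3]
opening: 0.0846
grasp_force: 0.0
d mm [-44.6   1.3  22. ] r [ 0.     0.001 -0.004] | tcp [ 0.4622 -0.1065  0.1398] j [-0.811  0.65   1.936  0.875  1.43  -1.095]
[[{'box': [364.4, 311.5, 22.2, 33.0], 'p': 0.6}], [{'box': [332.8, 284.2, 25.9, 22.5], 'p': 0.68}]]
[[np.float64(363.708764529386), np.float64(320.92246154637394)], [np.float64(365.19605957131967), np.float64(299.8798259636033)]]
[[np.float64(330.1878112243426), np.float64(285.69663930998667)], [np.float64(330.47657174784973), np.float64(282.53602639541936)]]
```

View pics/c2.png

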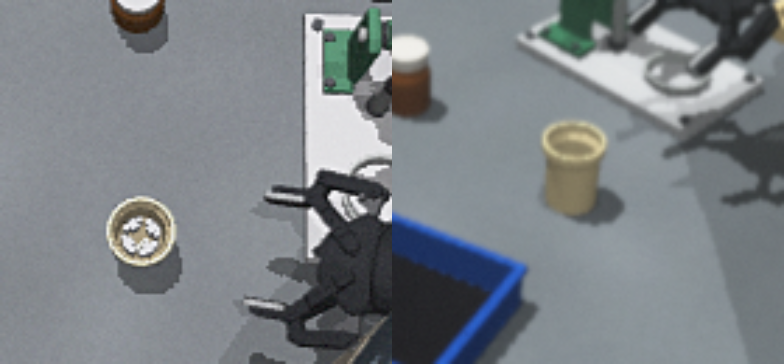

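The composite shows the pattern's rim at (330.7,282.5) in the top view and (365.4,299.3) in the side view. Both match my estimate, and the open fingers line up towards it, so I'm going in.

```bash
python3 -m handwheel '[{"rx":0,"ry":0,"rz":-0.004,"x":-45,"y":1,"z":22,"hand":85},{"rx":0,"ry":0,"rz":-0.004,"x":-45,"y":1,"z":40,"hand":85},{"rx":0,"ry":0,"rz":-0.004,"x":-45,"y":1,"z":80,"hand":85},{"rx":0,"ry":0,"rz":-0.004,"x":-45,"y":1,"z":115,"hand":85},{"rx":0,"ry":0,"rz":-0.004,"x":-45,"y":1,"z":135,"hand":85},{"rx":0,"ry":0,"rz":-0.004,"x":-45,"y":1,"z":142,"hand":85},{"rx":0,"ry":0,"rz":-0.004,"x":-45,"y":1,"z":142,"hand":85}]' 40
python3 -m handwheel '[{"rx":0,"ry":0,"rz":0,"x":0,"y":0,"z":0,"hand":30},{"rx":0,"ry":0,"rz":0,"x":0,"y":0,"z":0,"hand":30},{"rx":0,"ry":0,"rz":0,"x":0,"y":0,"z":0,"hand":30},{"rx":0,"ry":0,"rz":0,"x":0,"y":0,"z":0,"hand":30},{"rx":0,"ry":0,"rz":0,"x":0,"y":0,"z":0,"hand":30},{"rx":0,"ry":0,"rz":0,"x":0,"y":0,"z":0,"hand":30}]' 40
python3 - <<'E'
from fk import *
az,p=np.radians(75),np.radians(27)
R=orient(az,p)
st=env.read_state();print(st['opening'],st['grasp_force'],st['eef_pos'])
# pour pose candidates over tray
q0=st['joints']
T=np.array([.514,.235,0])
for az in (60,75,90):
  for pp in (0,-15):
   for roll in (140,150):
    Rg=orient(np.radians(75),np.radians(27)); m=Rg.T@[0,0,1]
    R2=orient(np.radians(az),np.radians(pp),np.radians(roll)); mo=R2@m
    # grip point such that mouth 40mm above walls
    g=T+[0,0,.17]-mo*.04
    print(az,pp,roll,'mouth',mo.round(2),g.round(3),[q.round(2) for q in ik(R2,g+R2[:,2]*.0187,[list(q0[:5])+[1.3],q0])])
E
```

```text
t: 6.12
eef_pos: [0.4909, -0.0047, 0.0357]
ee_rot: [-1.778, -1.369, -1.091]
force: [-0.4, -0.6, -1.1]
opening: 0.0855
grasp_force: 0.0
t: 6.88
eef_pos: [0.4911, -0.0051, 0.0358]
ee_rot: [-1.778, -1.368, -1.092]
force: [-1.1, -4.5, 5.3]
opening: 0.0523
grasp_force: 42.0
0.05225517385710901 42.01924412497576 [ 0.49114323 -0.00514112  0.03575116]
60 0 140 mouth [ 0.27 -0.68 -0.68] [0.503 0.262 0.197] [array([-0.06,  0.81,  2.34,  2.03,  1.57,  0.87])]
60 0 150 mouth [ 0.16 -0.62 -0.77] [0.508 0.26  0.201] [array([-0.07,  0.8 ,  2.33,  2.03,  1.56,  1.06])]
60 -15 140 mouth [ 0.37 -0.51 -0.78] [0.499 0.256 0.201] [array([-0.05,  1.02,  2.27,  2.  ,  1.9 ,  0.73])]
60 -15 150 mouth [ 0.27 -0.43 -0.86] [0.503 0.252 0.205] [array([-0.06,  1.01,  2.26,  2.  ,  1.89,  0.92])]
75 0 140 mouth [ 0.44 -0.59 -0.68] [0.497 0.258 0.197] [array([-0.14,  0.8 ,  2.19,  1.69,  1.55,  1.03])]
75 0 150 mouth [ 0.31 -0.55 -0.77] [0.501 0.257 0.201] [array([-0.14,  0.79,  2.18,  1.69,  1.55,  1.22])]
75 -15 140 mouth [ 0.49 -0.4  -0.78] [0.495 0.251 0.201] [array([-0.13,  0.99,  2.13,  1.71,  1.83,  0.9 ])]
75 -15 150 mouth [ 0.37 -0.35 -0.86] [0.499 0.249 0.205] [array([-0.13,  0.98,  2.12,  1.71,  1.83,  1.09])]
90 0 140 mouth [ 0.57 -0.45 -0.68] [0.491 0.253 0.197] [array([-0.15,  0.82,  2.02,  1.43,  1.61,  1.17])]
90 0 150 mouth [ 0.45 -0.45 -0.77] [0.496 0.253 0.201] [array([-0.15,  0.81,  2.01,  1.43,  1.62,  1.36])]
90 -15 140 mouth [ 0.57 -0.26 -0.78] [0.491 0.245 0.201] [array([-0.14,  0.98,  1.97,  1.48,  1.85,  1.06])]
90 -15 150 mouth [ 0.45 -0.24 -0.86] [0.496 0.245 0.205] [array([-0.14,  0.98,  1.97,  1.48,  1.86,  1.25])]
```

```bash
python3 - <<'E'
from fk import *
R=orient(np.radians(75),np.radians(27)); m=R.T@[0,0,1]
g=np.array([.50,.257,.20])
print('lift',R.T@[0,0,80.])
delta(R,g+R[:,2]*.0187)
E
```

```text
lift [ 71.28052194   0.         -36.31923998]
d mm [262.5 -58.7 171.8] r [ 0.    -0.     0.002] | tcp [ 0.4911 -0.0051  0.0358] j [-0.632  0.823  2.012  1.08   1.229 -1.271]
```

```bash
python3 -m handwheel '[{"rx":0,"ry":0,"rz":0,"x":18,"y":0,"z":-9,"hand":30},{"rx":0,"ry":0,"rz":0,"x":45,"y":0,"z":-23,"hand":30},{"rx":0,"ry":0,"rz":0,"x":72,"y":-5,"z":-36,"hand":30},{"rx":0,"ry":0,"rz":0,"x":110,"y":-15,"z":0,"hand":30},{"rx":0,"ry":0,"rz":0,"x":150,"y":-30,"z":42,"hand":30},{"rx":0,"ry":0,"rz":0,"x":190,"y":-40,"z":85,"hand":30},{"rx":0,"ry":0,"rz":0,"x":230,"y":-50,"z":130,"hand":30},{"rx":0,"ry":0,"rz":0,"x":255,"y":-57,"z":160,"hand":30},{"rx":0,"ry":0,"rz":0,"x":262,"y":-59,"z":172,"hand":30},{"rx":0,"ry":0,"rz":0,"x":262,"y":-59,"z":172,"hand":30}]' 40
python3 - <<'E'
from fk import *
m=orient(np.radians(75),np.radians(27)).T@[0,0,1]
s=env.get_image('side');cv2.imwrite('pics/s3.png',cv2.resize(s['pixels'][200:440,200:520],None,fx=2,fy=2))
q0=env.read_state()['joints']
for roll in (80,115,150):
  pp=27-37*roll/150
  R2=orient(np.radians(75),np.radians(pp),np.radians(roll));mo=R2@m;g=np.array([.514,.245,.125])-mo*.035
  print(roll,mo.round(2),g.round(3),[q.round(2) for q in ik(R2,g+R2[:,2]*.0187,[q0])]);delta(R2,g+R2[:,2]*.0187)
E
```

```text
t: 8.12
eef_pos: [0.503, 0.274, 0.19]
ee_rot: [-1.777, -1.37, -1.089]
force: [-0.2, 0.2, -1.2]
opening: 0.0525
grasp_force: 43.2
80 [ 0.74 -0.64  0.21] [0.488 0.268 0.118] [array([-0.11,  0.89,  2.18,  1.71,  1.43, -0.11])]
d mm [-62.3 -13.   42.1] r [0.24  0.289 1.383] | tcp [0.5032 0.2732 0.1899] j [-0.054  0.439  2.207  1.506  1.062 -1.009]
115 [ 0.66 -0.64 -0.39] [0.491 0.267 0.139] [array([-0.12,  0.96,  2.16,  1.71,  1.59,  0.46])]
d mm [-40.8 -10.6  31.9] r [0.495 0.318 1.961] | tcp [0.5032 0.2732 0.1899] j [-0.054  0.439  2.207  1.506  1.062 -1.009]
150 [ 0.35 -0.42 -0.84] [0.502 0.26  0.154] [array([-0.12,  1.03,  2.1 ,  1.71,  1.74,  1.06])]
d mm [-26.5   2.1  19. ] r [0.837 0.227 2.501] | tcp [0.5032 0.2732 0.1899] j [-0.054  0.439  2.207  1.506  1.062 -1.009]
```

View pics/s3.png

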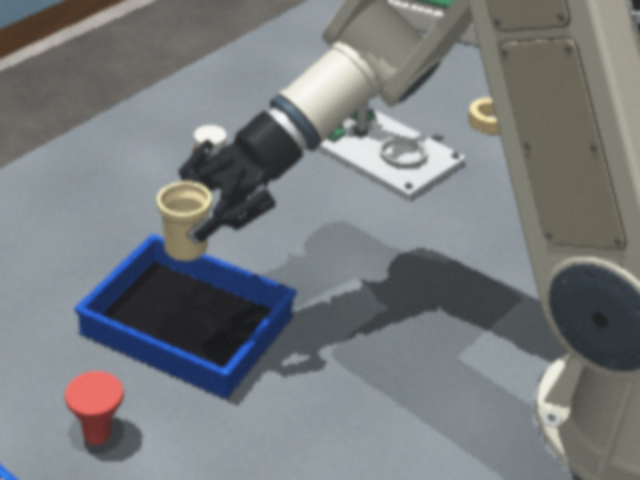

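The picture shows the pattern upright in the fingers at crop (185,220), above the far-left part of the tray. Now I'll tip it.

```bash
python3 -m handwheel '[{"rx":0.837,"ry":0.227,"rz":2.5,"x":-10,"y":0,"z":10,"hand":30},{"rx":0.837,"ry":0.227,"rz":2.5,"x":-26,"y":2,"z":19,"hand":30},{"rx":0.837,"ry":0.227,"rz":2.5,"x":-26,"y":2,"z":19,"hand":30},{"rx":0.837,"ry":0.227,"rz":2.5,"x":-26,"y":2,"z":19,"hand":30},{"rx":0.837,"ry":0.227,"rz":2.5,"x":-26,"y":2,"z":19,"hand":30},{"rx":0.837,"ry":0.227,"rz":2.5,"x":-26,"y":2,"z":19,"hand":30},{"rx":0.837,"ry":0.227,"rz":2.5,"x":-26,"y":2,"z":19,"hand":30},{"rx":0.837,"ry":0.227,"rz":2.5,"x":-26,"y":2,"z":19,"hand":30},{"rx":0.837,"ry":0.227,"rz":2.5,"x":-26,"y":2,"z":19,"hand":30},{"rx":0.837,"ry":0.227,"rz":2.5,"x":-26,"y":2,"z":19,"hand":30}]' 40
python3 - <<'E'
from fk import *
m=orient(np.radians(75),np.radians(27)).T@[0,0,1]
R2=orient(np.radians(75),np.radians(-10),np.radians(150));mo=R2@m;g=np.array([.514,.245,.125])-mo*.035
delta(R2,g+R2[:,2]*.0187)
print(Ro.from_rotvec(env.read_state()['ee_rot']).as_matrix()@m)
E
```

```text
t: 9.43
eef_pos: [0.5076, 0.2762, 0.1578]
ee_rot: [-1.519, 0.281, 0.185]
force: [-0.7, 0.3, -2.1]
opening: 0.0521
grasp_force: 43.4
d mm [-1.1  0.6  1.1] r [0.24  0.064 0.724] | tcp [0.5076 0.2762 0.1578] j [-0.138  0.907  2.032  1.506  1.614  0.501]
[ 0.82011222 -0.50117475 -0.27611559]
```

```bash
python3 -m handwheel '[{"rx":0.24,"ry":0.064,"rz":0.724,"x":-1,"y":1,"z":1,"hand":30},{"rx":0.24,"ry":0.064,"rz":0.724,"x":-1,"y":1,"z":1,"hand":30},{"rx":0.24,"ry":0.064,"rz":0.724,"x":-1,"y":1,"z":1,"hand":30},{"rx":0.24,"ry":0.064,"rz":0.724,"x":-1,"y":1,"z":1,"hand":30},{"rx":0.24,"ry":0.064,"rz":0.724,"x":-1,"y":1,"z":1,"hand":30},{"rx":0.24,"ry":0.064,"rz":0.724,"x":-1,"y":1,"z":1,"hand":30},{"rx":0.24,"ry":0.064,"rz":0.724,"x":-1,"y":1,"z":1,"hand":30},{"rx":0.24,"ry":0.064,"rz":0.724,"x":-1,"y":1,"z":1,"hand":30},{"rx":0.24,"ry":0.064,"rz":0.724,"x":-1,"y":1,"z":1,"hand":30}]' 40
python3 - <<'E'
from fk import *
t=env.get_image('top');s=env.get_image('side')
cv2.imwrite('pics/s4.png',np.hstack([cv2.resize(s['pixels'][260:410,230:380],None,fx=2.6,fy=2.6),cv2.resize(t['pixels'][210:360,150:300],None,fx=2.6,fy=2.6)]))
for p in (s,t): print([[(np.round(q['box']).tolist(),round(q['p'],2)) for q in env.boxes_of(p,'core0')]])
R=orient(np.radians(75),np.radians(27))
delta(R,np.array([.50,.2,.20])+R[:,2]*.0187)
E
```

```text
t: 10.55
eef_pos: [0.5057, 0.2792, 0.1582]
ee_rot: [-1.138, 0.862, 0.649]
force: [1.1, -0.1, -0.8]
opening: 0.0523
grasp_force: 43.3
[[([271.0, 360.0, 10.0, 11.0], 0.59), ([303.0, 360.0, 12.0, 9.0], 0.42)]]
[[([205.0, 283.0, 27.0, 91.0], 0.6), ([328.0, 197.0, 22.0, 19.0], 0.59)]]
d mm [-30.1 -34.8 -54.7] r [-0.835 -0.22  -2.493] | tcp [0.5056 0.2793 0.1581] j [-0.115  1.017  2.129  1.712  1.745  1.036]
```

View pics/s4.png

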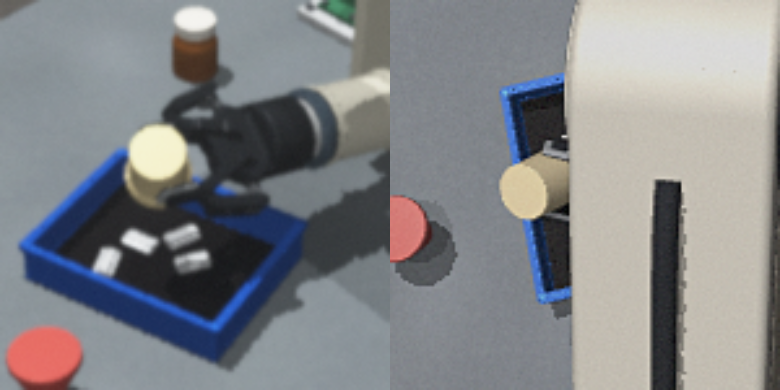

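The picture shows all four cores on the tray floor, at crop (107,262), (140,240), (182,236) and (192,262). The pattern is inverted in the fingers with nothing around it. Next I'll unroll and go to a hover above the ring.

```bash
python3 - <<'E'
from fk import *
R=orient(np.radians(75),np.radians(27)); h=np.array([.5226,-.2363,.0508+.08])
delta(R,h)
q0=env.read_state()['joints']
for d in (0,-.08): print([q.round(2) for q in ik(R,h+[0,0,d],[q0])])
E
```

```text
d mm [  24.  -157.  -491.6] r [-0.835 -0.22  -2.493] | tcp [0.5056 0.2793 0.1581] j [-0.115  1.017  2.129  1.712  1.745  1.036]
[array([-0.88,  0.8 ,  1.6 ,  0.81,  1.58, -0.99])]
[array([-0.88,  0.92,  1.58,  0.82,  1.51, -1.06])]
```

```bash
python3 -m handwheel '[{"rx":-0.835,"ry":-0.22,"rz":-2.493,"x":1,"y":-8,"z":-25,"hand":30},{"rx":-0.835,"ry":-0.22,"rz":-2.493,"x":4,"y":-23,"z":-75,"hand":30},{"rx":-0.835,"ry":-0.22,"rz":-2.493,"x":6,"y":-39,"z":-120,"hand":30},{"rx":-0.835,"ry":-0.22,"rz":-2.493,"x":8,"y":-54,"z":-170,"hand":30},{"rx":-0.835,"ry":-0.22,"rz":-2.493,"x":10,"y":-70,"z":-220,"hand":30},{"rx":-0.835,"ry":-0.22,"rz":-2.493,"x":13,"y":-86,"z":-270,"hand":30},{"rx":-0.835,"ry":-0.22,"rz":-2.493,"x":15,"y":-100,"z":-315,"hand":30},{"rx":-0.835,"ry":-0.22,"rz":-2.493,"x":17,"y":-115,"z":-360,"hand":30},{"rx":-0.835,"ry":-0.22,"rz":-2.493,"x":19,"y":-127,"z":-400,"hand":30},{"rx":-0.835,"ry":-0.22,"rz":-2.493,"x":20,"y":-134,"z":-420,"hand":30}]' 40
python3 - <<'E'
from fk import *
R=orient(np.radians(75),np.radians(27)); h=np.array([.5226,-.2363,.0508+.08])
delta(R,h)
E
```

```text
t: 12.0
eef_pos: [0.5197, -0.1634, 0.1348]
ee_rot: [-1.811, -0.677, -0.558]
force: [0.3, 0.4, -1.0]
opening: 0.0524
grasp_force: 43.4
d mm [-13.7  24.1 -67.6] r [-0.238 -0.063 -0.716] | tcp [ 0.5197 -0.1634  0.1348] j [-0.773  0.864  1.591  0.807  1.721 -0.267]
```

```bash
python3 -m handwheel '[{"rx":-0.238,"ry":-0.063,"rz":-0.716,"x":-4,"y":6,"z":-17,"hand":30},{"rx":-0.238,"ry":-0.063,"rz":-0.716,"x":-7,"y":12,"z":-34,"hand":30},{"rx":-0.238,"ry":-0.063,"rz":-0.716,"x":-10,"y":18,"z":-50,"hand":30},{"rx":-0.238,"ry":-0.063,"rz":-0.716,"x":-14,"y":24,"z":-68,"hand":30},{"rx":-0.238,"ry":-0.063,"rz":-0.716,"x":-14,"y":24,"z":-68,"hand":30},{"rx":-0.238,"ry":-0.063,"rz":-0.716,"x":-14,"y":24,"z":-68,"hand":30},{"rx":-0.238,"ry":-0.063,"rz":-0.716,"x":-14,"y":24,"z":-68,"hand":30}]' 40
python3 - <<'E'
from fk import *
R=orient(np.radians(75),np.radians(27)); h=np.array([.5226,-.2363,.0508])
delta(R,h)
t=env.get_image('top');s=env.get_image('side')
cv2.imwrite('pics/s5.png',np.hstack([cv2.resize(s['pixels'][200:320,320:450],None,fx=3,fy=3),cv2.resize(t['pixels'][190:310,360:490],None,fx=3,fy=3)]))
for p in (s,t): print(env.pinpoint(p,'mouth')[:1],env.pinpoint(p,'pattern')[:1],proj(p,np.array([.5175,-.2532,.08])),proj(p,np.array([.5175,-.2532,.155])),proj(p,np.array([.5175,-.2532,.015])))
E
```

```text
t: 12.88
eef_pos: [0.5223, -0.2337, 0.1306]
ee_rot: [-1.778, -1.357, -1.083]
force: [0.5, -0.2, -1.6]
opening: 0.0523
grasp_force: 43.4
d mm [-72.3   1.7  33.9] r [-0.005 -0.002 -0.008] | tcp [ 0.5223 -0.2337  0.1306] j [-0.874  0.793  1.617  0.814  1.58  -0.984]
[{'uv': [401.8, 236.7], 'p': 0.84}] [{'uv': [403.6, 255.0], 'p': 0.62}] [np.float64(402.9793388399781), np.float64(260.56375387507376)] [np.float64(405.2422483832729), np.float64(239.63685229790636)] [np.float64(401.096833827022), np.float64(277.9727560339916)]
[{'uv': [422.5, 259.3], 'p': 0.75}] [{'uv': [422.8, 268.5], 'p': 0.73}] [np.float64(419.3005339510016), np.float64(265.7018276746837)] [np.float64(425.5628416583032), np.float64(261.0043086317576)] [np.float64(414.47514521534595), np.float64(269.3214766179693)]
```

View pics/s5.png

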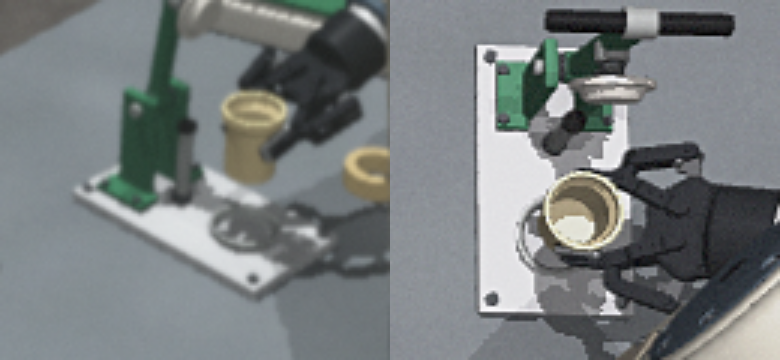

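The side view shows the pattern's rim at (404.7,236) and the ring at (401.7,276.7). The top view has the rim at (425,260.3), with the cup empty. The side-view rim sits a bit higher than I predicted, so I'm triangulating it.

```bash
python3 - <<'E'
from fk import *
t=env.get_image('top');s=env.get_image('side')
print('rim',tri([(s,(404.7,236)),(t,(425,260.3))]))
print('ring',tri([(s,(401.7,276)),(t,(415.5,269.5))]))
S=s['pixels'].astype(int);
# cream mask in both
for p,(r0,r1,c0,c1) in ((s,(215,275,380,425)),(t,(235,285,405,445))):
    im=p['pixels'][r0:r1,c0:c1];hsv=cv2.cvtColor(im,cv2.COLOR_BGR2HSV)
    m=cv2.inRange(hsv,(12,50,80),(32,200,255));n,l,st,ce=cv2.connectedComponentsWithStats(m)
    k=1+np.argmax(st[1:,4]);print(st[k][:4]+[c0,r0,0,0],ce[k]+[c0,r0])
# predicted silhouette for pattern at pose (o, upright)
for dz in (0,.005,.01):
  o=np.array([.5172,-.2506,.0798+dz]);a=np.linspace(0,6.28,60)
  for n,p in (('s',s),('t',t)):
    pts=np.array([proj(p,o+[r*np.cos(x),r*np.sin(x),h]) for x in a for r,h in ((.026,0),(.032,.064),(.032,.075))])
    print(n,dz,pts.min(0).round(1),(np.ptp(pts,axis=0)).round(1))
E
```

```text
rim (array([ 0.5173491 , -0.24840056,  0.16982164]), np.float64(0.0003994252917129959))
ring (array([ 0.51621217, -0.25417611,  0.02253104]), np.float64(0.00040676127688948904))
[395 230  20  31] [403.47930283 243.71459695]
[413 248  24  24] [425.06624606 258.04731861]
s 0 [393.8 234.6] [21.8 31.1]
t 0 [408.2 248.2] [29.5 27.7]
s 0.005 [393.9 233.2] [21.8 31.2]
t 0.005 [408.6 247.8] [29.7 27.8]
s 0.01 [394.1 231.7] [21.8 31.2]
t 0.01 [408.9 247.4] [29.8 28. ]
```

```bash
python3 - <<'E'
from fk import *
s=env.get_image('side')
im=cv2.imread('pics/s3.png');hsv=cv2.cvtColor(im,cv2.COLOR_BGR2HSV)
m=cv2.inRange(hsv,(12,50,80),(32,200,255))[150:290,130:240];n,l,st,ce=cv2.connectedComponentsWithStats(m);k=1+np.argmax(st[1:,4])
print('s3 box full px',(st[k][0]+130)/2+200,(st[k][1]+150)/2+200,st[k][2]/2,st[k][3]/2)
a=np.linspace(0,6.28,60)
for dz in (0,.015):
  o=np.array([.498,.2563,.1542+dz])
  pts=np.array([proj(s,o+[r*np.cos(x),r*np.sin(x),h]) for x in a for r,h in ((.026,0),(.032,.064),(.032,.075))]);print(dz,pts.min(0).round(1),np.ptp(pts,axis=0).round(1))
E
python3 -m handwheel '[{"rx":-0.005,"ry":-0.002,"rz":-0.008,"x":-12,"y":2,"z":6,"hand":30},{"rx":-0.005,"ry":-0.002,"rz":-0.008,"x":-25,"y":2,"z":11,"hand":30},{"rx":-0.005,"ry":-0.002,"rz":-0.008,"x":-37,"y":2,"z":16,"hand":30},{"rx":-0.005,"ry":-0.002,"rz":-0.008,"x":-45,"y":2,"z":20,"hand":30},{"rx":-0.005,"ry":-0.002,"rz":-0.008,"x":-54,"y":2,"z":24,"hand":30},{"rx":-0.005,"ry":-0.002,"rz":-0.008,"x":-54,"y":2,"z":24,"hand":30}]' 40
```

```text
s3 box full px 279.5 290.5 25.5 39.0
0 [279.5 290.3] [27.2 39.8]
0.015 [279.3 285.2] [27.3 40. ]
t: 14.08
eef_pos: [0.5228, -0.2377, 0.071]
ee_rot: [-1.78, -1.366, -1.092]
force: [-0.0, -0.5, -0.8]
opening: 0.0527
grasp_force: 43.4
```

```bash
python3 - <<'E'
from fk import *
t=env.get_image('top');s=env.get_image('side')
st0=env.read_state();o0=st0['eef_pos']-[.0051,.0169,.0358];print(o0)
M=[]
for p,(r0,r1,c0,c1) in ((s,(225,290,380,425)),(t,(235,295,395,445))):
    hsv=cv2.cvtColor(p['pixels'][r0:r1,c0:c1],cv2.COLOR_BGR2HSV)
    m=cv2.inRange(hsv,(12,50,80),(32,200,255));n,l,st,ce=cv2.connectedComponentsWithStats(m)
    k=1+np.argmax(st[1:,4]);print(st[k][:4]+[c0,r0,0,0])
a=np.linspace(0,6.28,60)
for dz in (0,.007,.014):
  for n,p in (('s',s),('t',t)):
    pts=np.array([proj(p,o0+[r*np.cos(x),r*np.sin(x),h+dz]) for x in a for r,h in ((.026,0),(.032,.064),(.032,.075))]);print(n,dz,pts.min(0).round(1),np.ptp(pts,axis=0).round(1))
im=np.hstack([cv2.resize(s['pixels'][220:300,355:435],None,fx=5,fy=5,interpolation=cv2.INTER_CUBIC),cv2.resize(t['pixels'][220:300,375:455],None,fx=5,fy=5,interpolation=cv2.INTER_CUBIC)])
cv2.imwrite('pics/s6.png',im)
E
```

```text
[ 0.51800484 -0.25485914  0.03609253]
[393 246  21  31]
[409 252  23  24]
s 0 [393.2 246.2] [21.5 30.7]
t 0 [406.9 251.1] [28.3 26.6]
s 0.007 [393.4 244.2] [21.5 30.8]
t 0.007 [407.3 250.6] [28.5 26.7]
s 0.014 [393.6 242.3] [21.5 30.9]
t 0.014 [407.8 250.1] [28.7 26.9]
```

View pics/s6.png

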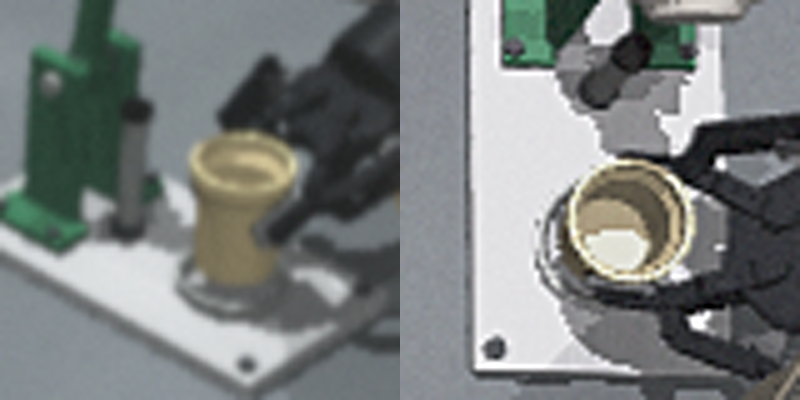

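The crop shows the pattern upright just above the ring, and the silhouette matches the predicted pose exactly. The earlier "slip" was my own arithmetic error. Now I'll seat it.

```bash
python3 - <<'E'
from fk import *
R=orient(np.radians(75),np.radians(27)); h=np.array([.5226,-.2363,.0505])
delta(R,h)
E
```

```text
d mm [-18.4  -1.   11. ] r [0.002 0.    0.002] | tcp [ 0.5231 -0.238   0.0719] j [-0.879  0.882  1.605  0.816  1.523 -1.052]
```

```bash
python3 -m handwheel '[{"rx":0,"ry":0,"rz":0,"x":-5,"y":0,"z":3,"hand":30},{"rx":0,"ry":0,"rz":0,"x":-9,"y":-1,"z":5,"hand":30},{"rx":0,"ry":0,"rz":0,"x":-12,"y":-1,"z":7,"hand":30},{"rx":0,"ry":0,"rz":0,"x":-15,"y":-1,"z":9,"hand":30},{"rx":0,"ry":0,"rz":0,"x":-17,"y":-1,"z":10,"hand":30},{"rx":0,"ry":0,"rz":0,"x":-17,"y":-1,"z":10,"hand":30}]' 40
```

```text
t: 14.92
eef_pos: [0.5224, -0.2365, 0.0519]
ee_rot: [-1.78, -1.367, -1.093]
force: [-0.3, -0.1, -0.9]
opening: 0.0526
grasp_force: 43.4
```

```bash
python3 -m handwheel '[{"rx":0,"ry":0,"rz":0,"x":-0.9,"y":0,"z":0.5,"hand":30},{"rx":0,"ry":0,"rz":0,"x":-1.8,"y":0,"z":1,"hand":30},{"rx":0,"ry":0,"rz":0,"x":-1.8,"y":0,"z":1,"hand":30}]' 40
```

```text
t: 15.3
eef_pos: [0.5225, -0.2367, 0.0507]
ee_rot: [-1.78, -1.367, -1.094]
force: [-2.0, -2.1, 3.9]
opening: 0.0526
grasp_force: 43.6
```

```bash
python3 -m handwheel '[{"rx":0,"ry":0,"rz":0,"x":0,"y":0,"z":0,"hand":60},{"rx":0,"ry":0,"rz":0,"x":0,"y":0,"z":0,"hand":76},{"rx":0,"ry":0,"rz":0,"x":0,"y":0,"z":0,"hand":78},{"rx":0,"ry":0,"rz":0,"x":0,"y":0,"z":0,"hand":78},{"rx":0,"ry":0,"rz":0,"x":0,"y":0,"z":-25,"hand":78},{"rx":0,"ry":0,"rz":0,"x":0,"y":0,"z":-60,"hand":78},{"rx":0,"ry":0,"rz":0,"x":0,"y":0,"z":-110,"hand":78},{"rx":0,"ry":0,"rz":0,"x":0,"y":0,"z":-150,"hand":78},{"rx":0,"ry":0,"rz":0,"x":0,"y":0,"z":-150,"hand":78}]' 40
python3 - <<'E'
from fk import *
t=env.get_image('top');s=env.get_image('side')
print(env.read_state()['joints'].round(2))
a=np.linspace(0,6.28,60);o0=np.array([.5175,-.2535,.015])
for n,p,(r0,r1,c0,c1) in (('s',s,(225,290,380,425)),('t',t,(235,295,395,445))):
    hsv=cv2.cvtColor(p['pixels'][r0:r1,c0:c1],cv2.COLOR_BGR2HSV)
    m=cv2.inRange(hsv,(12,50,80),(32,200,255));_,l,st,ce=cv2.connectedComponentsWithStats(m)
    k=1+np.argmax(st[1:,4]);print(st[k][:4]+[c0,r0,0,0])
    pts=np.array([proj(p,o0+[r*np.cos(x),r*np.sin(x),h]) for x in a for r,h in ((.028,.012),(.032,.064),(.032,.075))]);print(n,pts.min(0).round(1),np.ptp(pts,axis=0).round(1))
    print([q for q in env.pinpoint(p,'handle')[:1]],proj(p,np.array([.6217,-.2603,.328])))
cv2.imwrite('pics/s7.png',np.hstack([cv2.resize(s['pixels'][160:300,340:440],None,fx=4,fy=4),cv2.resize(t['pixels'][170:310,380:480],None,fx=4,fy=4)]))
E
```

```text
t: 16.42
eef_pos: [0.4871, -0.3698, 0.1201]
ee_rot: [-1.785, -1.37, -1.095]
force: [0.1, 0.7, -0.0]
opening: 0.0777
grasp_force: 0.0
[-1.02  0.9   1.4   0.72  1.73 -0.99]
[394 253  19  27]
s [392.5 252.2] [21.4 27.8]
[{'uv': [381.0, 176.2], 'p': 0.96}] [np.float64(382.6123310557715), np.float64(176.01532247177045)]
[409 253  22  24]
t [405.  252.8] [27.7 26.2]
[{'uv': [444.5, 195.2], 'p': 0.86}] [np.float64(441.8069247004044), np.float64(198.45287679999322)]
```

View pics/s7.png

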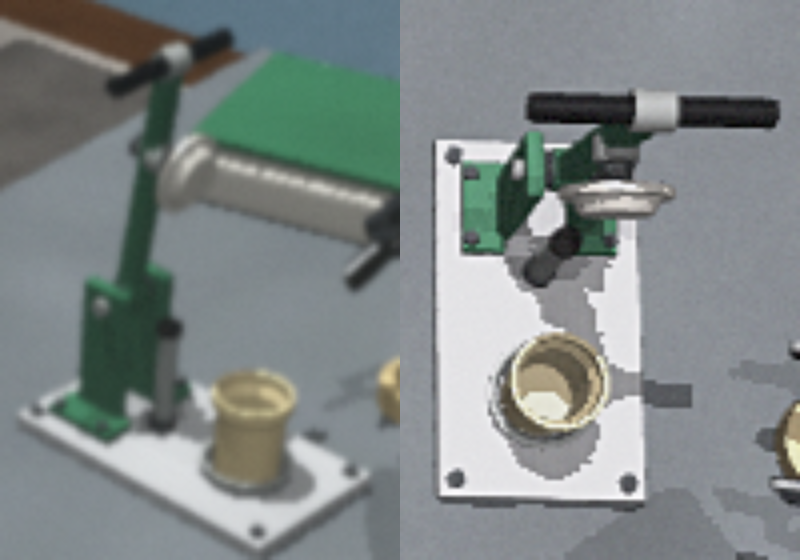

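The picture shows the empty pattern seated upright in the ring, at crop (250,430) on the left and (555,385) on the right. The fingers are clear, the arm is up and the T-handle is free. Next I'll plan gripping the bar from above on one free side and swinging it down.

```bash
cat > arc.py <<'E'
from fk import *
yaw=-.068;X=np.array([np.cos(yaw),np.sin(yaw),0]);Y=np.array([-np.sin(yaw),np.cos(yaw),0]);Z=np.array([0,0,1.])
H=np.array([.5175,-.2532,0])+.13*X+.12*Z
def pose(th,tau,w,up=0):
    z=-Z*np.cos(tau)+X*np.sin(tau);y=X*np.cos(tau)+Z*np.sin(tau);R=np.c_[np.cross(y,z),y,z]
    b=H+.21*(-X*np.cos(th)+Z*np.sin(th))+w*Y
    return R,b+z*(.0187-up)
E
python3 - <<'E'
from arc import *
q0=env.read_state()['joints']
for w in (.04,-.04):
  for th,tau,up in ((83,0,.1),(83,0,0),(45,0,0),(0,0,0),(0,30,0),(0,45,0)):
    R,x=pose(np.radians(th),np.radians(tau),w,up);print(w,th,tau,up,x.round(3),[q.round(2) for q in ik(R,x,[q0,[-.5,.4,1.6,0,1.1,0],[-.5,.4,1.6,1,1.1,-1]])])
R,x=pose(np.radians(83),0,-.04,.1)
delta(R,x);R0=Ro.from_rotvec(env.read_state()['ee_rot']).as_matrix();print('up300',R0.T@[0,0,300])
E
```

```text
0.04 83 0 0.1 [ 0.624 -0.22   0.41 ] [array([-0.34,  0.3 ,  1.32, -0.  ,  1.52, -0.27])]
0.04 83 0 0 [ 0.624 -0.22   0.31 ] [array([-0.34,  0.35,  1.46, -0.  ,  1.33, -0.27])]
0.04 45 0 0 [ 0.502 -0.212  0.25 ] [array([-0.4 ,  0.21,  1.79, -0.  ,  1.15, -0.33])]
0.04 0 0 0 [ 0.44  -0.208  0.101] [array([-0.44,  0.32,  2.03, -0.  ,  0.79, -0.37])]
0.04 0 30 0 [ 0.45  -0.208  0.104] [array([-0.62,  0.22,  2.35,  1.17,  0.29, -1.64])]
0.04 0 45 0 [ 0.454 -0.209  0.107] [array([-0.74,  0.32,  2.48,  2.14,  0.55, -2.73])]
-0.04 83 0 0.1 [ 0.619 -0.3    0.41 ] [array([-0.45,  0.35,  1.26,  0.  ,  1.53, -0.38])]
-0.04 83 0 0 [ 0.619 -0.3    0.31 ] [array([-0.45,  0.39,  1.4 , -0.  ,  1.35, -0.38])]
-0.04 45 0 0 [ 0.496 -0.292  0.25 ] [array([-0.53,  0.26,  1.72, -0.  ,  1.16, -0.46])]
-0.04 0 0 0 [ 0.435 -0.288  0.101] [array([-0.58,  0.37,  1.96,  0.  ,  0.82, -0.52])]
-0.04 0 30 0 [ 0.444 -0.288  0.104] [array([-0.79,  0.28,  2.25,  1.05,  0.39, -1.68])]
-0.04 0 45 0 [ 0.448 -0.289  0.107] [array([-0.93,  0.36,  2.37,  1.83,  0.59, -2.56])]
d mm [303.7 110.8 -46.5] r [ 0.108 -1.096 -0.173] | tcp [ 0.4874 -0.3647  0.1179] j [-1.019  0.902  1.397  0.716  1.725 -0.991]
up300 [ 267.33028168    0.47155586 -136.14072915]
```

```bash
python3 -m handwheel '[{"rx":0,"ry":0,"rz":0,"x":50,"y":0,"z":-26,"hand":78},{"rx":0.108,"ry":-1.096,"rz":-0.173,"x":100,"y":0,"z":-51,"hand":60},{"rx":0.108,"ry":-1.096,"rz":-0.173,"x":150,"y":0,"z":-77,"hand":60},{"rx":0.108,"ry":-1.096,"rz":-0.173,"x":200,"y":0,"z":-102,"hand":60},{"rx":0.108,"ry":-1.096,"rz":-0.173,"x":250,"y":0,"z":-128,"hand":60},{"rx":0.108,"ry":-1.096,"rz":-0.173,"x":280,"y":0,"z":-142,"hand":60},{"rx":0.108,"ry":-1.096,"rz":-0.173,"x":280,"y":0,"z":-142,"hand":60},{"rx":0.108,"ry":-1.096,"rz":-0.173,"x":280,"y":0,"z":-142,"hand":60},{"rx":0.108,"ry":-1.096,"rz":-0.173,"x":280,"y":0,"z":-142,"hand":60}]' 80
python3 - <<'E'
from arc import *
R,x=pose(np.radians(83),0,-.04,.1);delta(R,x)
E
```

```text
t: 17.75
eef_pos: [0.4868, -0.3636, 0.431]
ee_rot: [-2.294, -2.143, -0.002]
force: [0.9, -0.5, -0.5]
opening: 0.0601
grasp_force: 0.0
d mm [ 72.2 127.5  21.3] r [-0.001 -0.003  0.   ] | tcp [ 0.4868 -0.3636  0.431 ] j [-0.645  0.207  1.4    0.002  1.537 -0.577]
```

```bash
python3 -m handwheel '[{"rx":0,"ry":0,"rz":0,"x":24,"y":43,"z":0,"hand":60},{"rx":0,"ry":0,"rz":0,"x":50,"y":86,"z":0,"hand":60},{"rx":0,"ry":0,"rz":0,"x":72,"y":127,"z":10,"hand":60},{"rx":0,"ry":0,"rz":0,"x":72,"y":127,"z":20,"hand":60},{"rx":0,"ry":0,"rz":0,"x":72,"y":127,"z":20,"hand":60}]' 80
python3 - <<'E'
from arc import *
R,x=pose(np.radians(83),0,-.04,0);delta(R,x)
t=env.get_image('top');s=env.get_image('side')
cv2.imwrite('pics/s8.png',np.hstack([cv2.resize(s['pixels'][130:240,330:440],None,fx=3.6,fy=3.6),cv2.resize(t['pixels'][150:260,390:500],None,fx=3.6,fy=3.6)]))
E
```

```text
t: 18.38
eef_pos: [0.6176, -0.3022, 0.4094]
ee_rot: [-2.295, -2.14, 0.002]
force: [-0.9, -1.0, -1.3]
opening: 0.06
grasp_force: 0.0
d mm [ 2.   1.6 99.6] r [-0.004 -0.002 -0.002] | tcp [ 0.6176 -0.3022  0.4094] j [-0.457  0.354  1.25   0.     1.542 -0.388]
```

View pics/s8.png

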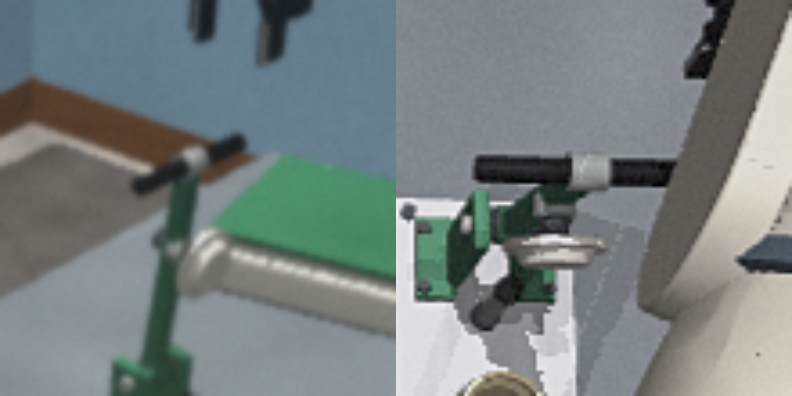

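The side view shows the open fingers at crop (200,20) and (268,45), directly above the right half of the bar (its end is at (235,148)). I'll descend and grip.

```bash
python3 -m handwheel '[{"rx":0,"ry":0,"rz":0,"x":2,"y":2,"z":30,"hand":60},{"rx":0,"ry":0,"rz":0,"x":2,"y":2,"z":60,"hand":60},{"rx":0,"ry":0,"rz":0,"x":2,"y":2,"z":85,"hand":60},{"rx":0,"ry":0,"rz":0,"x":2,"y":2,"z":99,"hand":60},{"rx":0,"ry":0,"rz":0,"x":2,"y":2,"z":99,"hand":60}]' 80
python3 -m handwheel '[{"rx":0,"ry":0,"rz":0,"x":0,"y":0,"z":0,"hand":5},{"rx":0,"ry":0,"rz":0,"x":0,"y":0,"z":0,"hand":5},{"rx":0,"ry":0,"rz":0,"x":0,"y":0,"z":0,"hand":5},{"rx":0,"ry":0,"rz":0,"x":0,"y":0,"z":0,"hand":5},{"rx":0,"ry":0,"rz":0,"x":0,"y":0,"z":0,"hand":5},{"rx":0,"ry":0,"rz":0,"x":0,"y":0,"z":0,"hand":5},{"rx":0,"ry":0,"rz":0,"x":0,"y":0,"z":0,"hand":5}]' 60
python3 - <<'E'
from arc import *
R0=Ro.from_rotvec(env.read_state()['ee_rot']).as_matrix()
x0=pose(np.radians(83),0,-.04)[1]
for th in (80,76,72,68,64,60,55,50,45,40,35,30,25,20,15,10,5,2,0,-1): print(th,(R0.T@(pose(np.radians(th),0,-.04)[1]-x0)*1000).round(0))
E
```

```text
t: 19.1
eef_pos: [0.6202, -0.3001, 0.313]
ee_rot: [2.297, 2.143, -0.001]
force: [0.6, -0.6, 0.7]
opening: 0.0601
grasp_force: 0.0
t: 19.98
eef_pos: [0.6215, -0.2998, 0.3145]
ee_rot: [2.294, 2.142, 0.001]
force: [0.3, -0.4, 6.1]
opening: 0.0137
grasp_force: 58.6
80 [ -0. -11.   2.]
76 [ -0. -25.   5.]
72 [ -0. -39.   9.]
68 [ -0. -53.  14.]
64 [ -0. -67.  19.]
60 [  0. -79.  26.]
55 [  0. -95.  36.]
50 [   0. -110.   47.]
45 [   0. -123.   60.]
40 [   0. -136.   73.]
35 [   0. -147.   88.]
30 [   0. -157.  103.]
25 [   0. -165.  119.]
20 [   0. -172.  136.]
15 [   0. -178.  154.]
10 [   0. -182.  171.]
5 [   0. -184.  190.]
2 [   0. -185.  201.]
0 [   0. -185.  208.]
-1 [   0. -185.  212.]
```

```bash
python3 -m handwheel '[{"rx":0,"ry":0,"rz":0,"x":0,"y":-11,"z":2,"hand":5},{"rx":0,"ry":0,"rz":0,"x":0,"y":-25,"z":5,"hand":5},{"rx":0,"ry":0,"rz":0,"x":0,"y":-39,"z":9,"hand":5},{"rx":0,"ry":0,"rz":0,"x":0,"y":-53,"z":14,"hand":5},{"rx":0,"ry":0,"rz":0,"x":0,"y":-67,"z":19,"hand":5},{"rx":0,"ry":0,"rz":0,"x":0,"y":-79,"z":26,"hand":5}]' 60
python3 - <<'E'
from arc import *
st=env.read_state();R0=Ro.from_rotvec(st['ee_rot']).as_matrix()
x0=pose(np.radians(60),0,-.04)[1];print(st['eef_pos']-x0,st['force'],st['ft_torque'])
for th in (55,50,45,40,35,30,25,20,15,10): print(th,(R0.T@(pose(np.radians(th),0,-.04)[1]-x0)*1000).round(0))
E
```

```text
t: 20.72
eef_pos: [0.542, -0.2939, 0.2876]
ee_rot: [2.295, 2.142, 0.002]
force: [2.6, 3.2, 6.3]
opening: 0.0133
grasp_force: 61.2
[0.00227129 0.00090185 0.00444355] [2.58789427 3.15876111 6.3085832 ] [ 0.40026172 -0.91288917 -0.18919853]
55 [ -0. -15.  10.]
50 [ -0. -30.  21.]
45 [ -0. -44.  33.]
40 [ -0. -56.  47.]
35 [  0. -67.  61.]
30 [  0. -77.  77.]
25 [  0. -86.  93.]
20 [  0. -93. 110.]
15 [  0. -98. 127.]
10 [   0. -102.  145.]
```

Forces are low and it's following the arc, so I'll carry on.

```bash
python3 -m handwheel '[{"rx":0,"ry":0,"rz":0,"x":0,"y":-15,"z":10,"hand":5},{"rx":0,"ry":0,"rz":0,"x":0,"y":-30,"z":21,"hand":5},{"rx":0,"ry":0,"rz":0,"x":0,"y":-44,"z":33,"hand":5},{"rx":0,"ry":0,"rz":0,"x":0,"y":-56,"z":47,"hand":5},{"rx":0,"ry":0,"rz":0,"x":0,"y":-67,"z":61,"hand":5},{"rx":0,"ry":0,"rz":0,"x":0,"y":-77,"z":77,"hand":5},{"rx":0,"ry":0,"rz":0,"x":0,"y":-86,"z":93,"hand":5},{"rx":0,"ry":0,"rz":0,"x":0,"y":-93,"z":110,"hand":5}]' 80
python3 - <<'E'
from arc import *
st=env.read_state();R0=Ro.from_rotvec(st['ee_rot']).as_matrix()
x0=pose(np.radians(20),0,-.04)[1];print(st['eef_pos']-x0,st['force'],st['ft_torque'])
for th in (16,12,9,6,4,2,0,-1): print(th,(R0.T@(pose(np.radians(th),0,-.04)[1]-x0)*1000).round(0))
E
```

```text
t: 21.72
eef_pos: [0.4501, -0.2872, 0.1771]
ee_rot: [2.295, 2.142, 0.004]
force: [9.6, 7.0, 4.8]
opening: 0.0136
grasp_force: 82.5
[0.00251828 0.00137662 0.00401301] [9.58926558 6.95005871 4.80379236] [ 1.13521536 -2.07885864  0.19188822]
16 [-0. -5. 14.]
12 [-0. -8. 28.]
9 [ -0. -10.  39.]
6 [ -0. -12.  50.]
4 [ -0. -12.  57.]
2 [ -0. -13.  64.]
0 [ -0. -13.  72.]
-1 [ -0. -13.  75.]
```

```bash
python3 -m handwheel '[{"rx":0,"ry":0,"rz":0,"x":0,"y":-4,"z":14,"hand":5},{"rx":0,"ry":0,"rz":0,"x":0,"y":-6,"z":28,"hand":5},{"rx":0,"ry":0,"rz":0,"x":0,"y":-8,"z":39,"hand":5},{"rx":0,"ry":0,"rz":0,"x":0,"y":-9,"z":50,"hand":5},{"rx":0,"ry":0,"rz":0,"x":0,"y":-9,"z":57,"hand":5},{"rx":0,"ry":0,"rz":0,"x":0,"y":-9,"z":64,"hand":5},{"rx":0,"ry":0,"rz":0,"x":0,"y":-9,"z":64,"hand":5}]' 80
python3 - <<'E'
from arc import *
st=env.read_state();x0=pose(0,0,-.04)[1];print(st['eef_pos']-x0,st['force'],st['ft_torque'])
E
```

```text
t: 22.6
eef_pos: [0.4375, -0.2867, 0.1124]
ee_rot: [-2.295, -2.14, 0.004]
force: [-8.5, 0.6, 11.3]
opening: 0.0135
grasp_force: 88.8
[0.00256155 0.00093343 0.01105966] [-8.50957353  0.55886755 11.32266175] [-0.109729    1.09274992 -0.76775847]
```

```bash
python3 -m handwheel '[{"rx":0,"ry":0,"rz":0,"x":0,"y":-0.5,"z":3,"hand":5},{"rx":0,"ry":0,"rz":0,"x":0,"y":-1,"z":5,"hand":5},{"rx":0,"ry":0,"rz":0,"x":0,"y":-1,"z":7,"hand":5},{"rx":0,"ry":0,"rz":0,"x":0,"y":-1,"z":7,"hand":5}]' 80
python3 - <<'E'
from arc import *
st=env.read_state();x0=pose(0,0,-.04)[1];print(st['eef_pos']-x0,st['force'],st['ft_torque'])
t=env.get_image('top');s=env.get_image('side')
for p in (s,t): print([(np.round(q['uv'],1).tolist(),round(q['p'],2)) for q in env.pinpoint(p,'handle')[:1]],np.round(proj(p,pose(0,0,0)[1]+[0,0,.0187]),1),np.round(proj(p,pose(np.radians(3),0,0)[1]+[0,0,.0187]),1))
E
```

```text
t: 23.1
eef_pos: [0.4374, -0.2868, 0.1063]
ee_rot: [-2.296, -2.141, 0.002]
force: [-6.7, 2.7, 15.5]
opening: 0.0133
grasp_force: 89.2
[0.00242034 0.00089961 0.00497513] [-6.73800619  2.69712259 15.54408139] [ 0.24053718  0.65889494 -0.77132229]
[([423.4, 259.5], 0.92)] [425.6 260. ] [425.9 256.8]
[([426.2, 291.9], 0.77)] [423.5 295.5] [424.4 295. ]
```

```bash
for i in 1 2 3; do echo; done; python3 -m handwheel '[{"rx":0,"ry":0,"rz":0,"x":0,"y":0,"z":1,"hand":5},{"rx":0,"ry":0,"rz":0,"x":0,"y":0,"z":1.5,"hand":5},{"rx":0,"ry":0,"rz":0,"x":0,"y":0,"z":1.5,"hand":5}]' 80
python3 -m handwheel '[{"rx":0,"ry":0,"rz":0,"x":0,"y":0,"z":1,"hand":5},{"rx":0,"ry":0,"rz":0,"x":0,"y":0,"z":1.5,"hand":5},{"rx":0,"ry":0,"rz":0,"x":0,"y":0,"z":1.5,"hand":5}]' 80
```

```text
t: 23.68
eef_pos: [0.4374, -0.2868, 0.1051]
ee_rot: [-2.296, -2.141, 0.002]
force: [-8.7, 3.5, 17.1]
opening: 0.0132
grasp_force: 89.7
t: 24.05
eef_pos: [0.4374, -0.2868, 0.1037]
ee_rot: [-2.296, -2.141, 0.002]
force: [-8.0, 3.0, 20.4]
opening: 0.0133
grasp_force: 89.8
```

```bash
python3 -m handwheel '[{"rx":0,"ry":0,"rz":0,"x":0,"y":0,"z":1,"hand":5},{"rx":0,"ry":0,"rz":0,"x":0,"y":0,"z":1.5,"hand":5},{"rx":0,"ry":0,"rz":0,"x":0,"y":0,"z":1.5,"hand":5}]' 80
python3 - <<'E'
from arc import *
st=env.read_state();print(st['eef_pos'],st['force'])
t=env.get_image('top');s=env.get_image('side')
for p in (s,t): print([(np.round(q['uv'],1).tolist(),round(q['p'],2)) for q in env.pinpoint(p,'handle')[:1]])
cv2.imwrite('pics/s9.png',np.hstack([cv2.resize(s['pixels'][200:320,340:460],None,fx=4,fy=4,interpolation=cv2.INTER_CUBIC)[:, :400],cv2.resize(t['pixels'][190:310,380:480],None,fx=4,fy=4,interpolation=cv2.INTER_CUBIC)]))
E
```

```text
t: 24.42
eef_pos: [0.4374, -0.2868, 0.1023]
ee_rot: [-2.296, -2.141, 0.002]
force: [-9.3, 3.2, 19.9]
opening: 0.0137
grasp_force: 90.0
[ 0.43743314 -0.28679614  0.10231599] [-9.32692453  3.16304078 19.92894063]
[([424.3, 259.4], 0.61)]
[([424.8, 294.5], 0.91)]
```

View pics/s9.png

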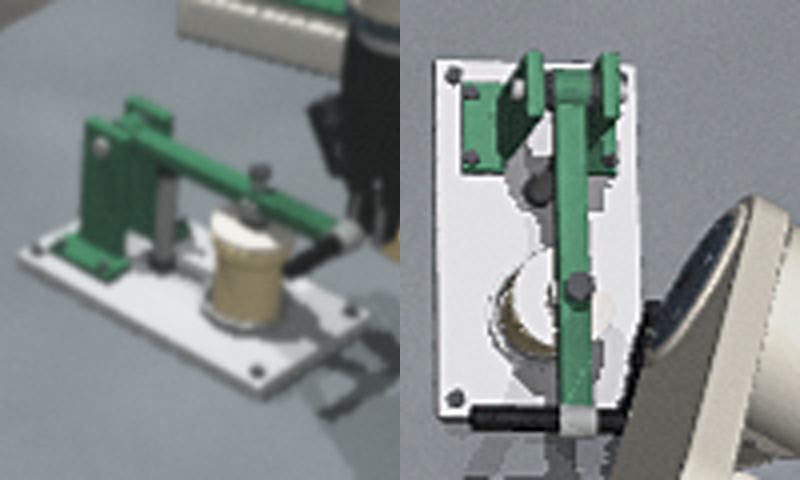

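The picture shows the arm level with the stop post under it. The plug sits on the pattern's rim at crop (255,230), the pattern is still upright in the ring, and the fingers are on the bar's right half. I'll press a little further to confirm the stop.

```bash
python3 -m handwheel '[{"rx":0,"ry":0,"rz":0,"x":0,"y":0,"z":1,"hand":5},{"rx":0,"ry":0,"rz":0,"x":0,"y":0,"z":1.5,"hand":5},{"rx":0,"ry":0,"rz":0,"x":0,"y":0,"z":1.5,"hand":5}]' 100
python3 -m handwheel '[{"rx":0,"ry":0,"rz":0,"x":0,"y":0,"z":1,"hand":5},{"rx":0,"ry":0,"rz":0,"x":0,"y":0,"z":1.5,"hand":5},{"rx":0,"ry":0,"rz":0,"x":0,"y":0,"z":1.5,"hand":5}]' 100
python3 - <<'E'
from arc import *
st=env.read_state();print(st['eef_pos'],st['force'],st['ft_torque'])
t=env.get_image('top');s=env.get_image('side')
for p in (s,t): print([(np.round(q['uv'],1).tolist(),round(q['p'],2)) for q in env.pinpoint(p,'handle')[:1]])
# arm underside-slope: green centroid near handle in side view
E
```

```text
t: 25.0
eef_pos: [0.4375, -0.2868, 0.1015]
ee_rot: [-2.297, -2.141, 0.002]
force: [-10.5, 4.5, 29.8]
opening: 0.0131
grasp_force: 98.6
t: 25.38
eef_pos: [0.4372, -0.2858, 0.0999]
ee_rot: [-2.292, -2.144, 0.002]
force: [-8.2, 10.4, 31.0]
opening: 0.0132
grasp_force: 101.3
[ 0.4372482  -0.2858301   0.09990576] [-8.20940814 10.438966   31.01305486] [1.72419899 1.80616365 0.70547435]
[([425.4, 258.9], 0.85)]
[([425.0, 293.8], 0.63)]
```

```bash
python3 -m handwheel '[{"rx":0,"ry":0,"rz":0,"x":0,"y":0,"z":0,"hand":5},{"rx":0,"ry":0,"rz":0,"x":0,"y":0,"z":0,"hand":5},{"rx":0,"ry":0,"rz":0,"x":0,"y":0,"z":0,"hand":5},{"rx":0,"ry":0,"rz":0,"x":0,"y":0,"z":0,"hand":5},{"rx":0,"ry":0,"rz":0,"x":0,"y":0,"z":0,"hand":5},{"rx":0,"ry":0,"rz":0,"x":0,"y":0,"z":0,"hand":5}]' 100
python3 - <<'E'
from arc import *
p=env.get_image('side');print([(n,[(np.round(q['box']).tolist(),round(q['p'],2)) for q in env.boxes_of(p,n)[:4]]) for n in ('core0','pattern')])
E
```

```text
t: 26.32
eef_pos: [0.4372, -0.2858, 0.0999]
ee_rot: [-2.292, -2.144, 0.002]
force: [-8.1, 10.9, 32.8]
opening: 0.0135
grasp_force: 101.2
[('core0', [([297.0, 350.0, 17.0, 8.0], 0.65), ([271.0, 361.0, 12.0, 13.0], 0.5), ([286.0, 352.0, 8.0, 7.0], 0.44)]), ('pattern', [([269.0, 360.0, 11.0, 9.0], 0.57), ([401.0, 270.0, 18.0, 20.0], 0.54)])]
```

The push on the stop is holding steady at about 33 N, so I'm handing in.

```bash
python3 -c "
from station import env
print(env.sign_off())"
```

```text
the job is handed in; nothing more can be done
None
```

The job is handed in after about 26 s of robot time: all four cores are in the tray, the empty pattern stands in the seat ring with the plug on its rim, and the gripper is holding the arm down on its stop with about 33 N; the jar, wax ring and pouring cup were left alone.

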